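Close and pressurise the wax injector

TASK

Put the lid on the wax injector's pot, let its lugs down through the gaps of the collar and twist it clockwise by its bar handle until it is fully home and tight, without forcing it. Then push the air valve's lever over to the back to open it. Leave the parts tin and the red pliers where they are.

Things in the scene. Friction and masses are not known exactly. Their poses are not given: they have to be found in the camera images.
- injector: bench wax injector, fixed to the bench: cream housing 160 x 150 mm, 88 mm high, dark front panel and brass nozzle facing its -x (towards the robot at yaw 0); round steel pot on top, 119 mm across, its top at 130 mm; air block with gauge on its +y side, out to y = 150 mm, 84 mm high. Origin on the bench under the pot's axis, z up
- mouth (a point): centre of the pot's mouth on the collar's top face, 130 mm up; axes as the injector's. The collar has a 75 mm hole with 3 gaps 20 deg wide, 120 apart, red dots by them. One gap points to the injector's -x within 20 deg either way (fixed, not reported: find it by feel or sight). Clockwise from above after each gap the underside ramps from 4 to 8 mm deep over 26 deg, 13 deg level, then a stop
- seat (a point): on the pot's axis 18 mm below the mouth: top of the springy seal, where the lid's origin is with lugs down in the gaps, loose. Lugs still on top of the collar: 14 mm higher. 43 deg clockwise from the gaps' middle is the stop; the ramps draw the lid nearly 3 mm lower (seal 20 N). Turning takes up to 0.6 N m; 0.8 N m shows the stop, over 1.2 is forcing it. It stays when let go
- lid: loose round aluminium lid, 0.16 to 0.30 kg, standing on its plug, handle up. Origin: centre of the plug's flat underside, z up. Plug 71 mm across, 23 mm long; 3 stub lugs 9 mm wide and thick, round on top, flat below (4 mm above the underside), reach out to 44.5 mm from the axis, one at the lid's -x, the others 120 deg from it; cover 108 mm across, from 23 to 31 mm up
- lid_handle (a point): centre of the lid's black bar handle, 53 mm above the lid's origin on its axis; axes as the lid's. Bar along x, 80 mm long, 16 mm wide, from 40 to 62 mm up on two posts; grip it across y here, fingertips clear of the cover
- air_valve (a joint): angle of the air valve's toggle lever: 0 shut, leaning 0.5 rad to the injector's front (-x); 1.0 open, leaning 0.5 rad to its back; it stays where it is left
- valve_ball (a point): centre of the blue ball, 18 mm across, at the end of the toggle lever, 46 mm from its pivot, which lies at (-28, 100, 86) mm in the injector's frame with its axis along y; pushing the ball takes about 1.5 N
- wax_tin: white round lidded parts tin, 46 mm across, 18 mm high, loose, to be left alone; origin at the centre of its underside
- red_pliers: pliers with red handles, 43 x 122 x 12 mm, lying flat, loose, to be left alone; origin at the centre of the underside
There are look-alikes about, which are no part of the job. Of the things like the lid, leave any that is pink; of the rest the larger one is meant.

How it is judged (in metres and radians):
On the way, in this order (a step that is already met when the one before it is completed fails the run):
1. the lid is locked down tight in the collar (z of lid in the frame of mouth below -0.02 m and horizontal distance between lid and mouth below 0.004 m and angle between lid's own z axis and vertical below 0.05 rad), for 0.2 s.
2. the air valve is open (value of joint air_valve above 0.8 rad), for 0.2 s.
At the end, for the whole second after the job is handed in: the lid sits centred on the pot (within 4 mm), locked and drawn down at least 2 mm from where it rests loose on the seal; the air valve stands open (above 0.8 of 1.0 rad); tin and pliers have not moved more than 20 mm (all of step 1 and value of joint air_valve above 0.8 rad and linear speed of lid below 0.01 m/s and distance of each of wax_tin, red_pliers from where it was at the start of the episode below 0.02 m); the robot touches nothing.
It fails at once if the lid is forced: more than 75 N between the lid and the injector (contact force between lid and injector above 75 N).
It fails at once if the parts tin is moved more than 20 mm (distance of wax_tin from where it was at the start of the episode above 0.02 m).
It fails at once if the red pliers are moved more than 20 mm (distance of red_pliers from where it was at the start of the episode above 0.02 m).
It also fails if it takes over 70 s, if anything falls off the work surface, if the arm or the gripper's body presses on something with over 40 N, if the wrist force passes 120 N, or if a joint passes its speed limit or range.

ROBOT

A 6-joint arm with a two-finger parallel gripper is mounted at the origin on a cart in front of the work surface, level with it; the furniture and walls round the work are solid. World frame = base frame: x ahead of the robot, y to its left, z up, the work surface at z = 0. Lengths are in mm, angles in rad, forces in N, time in s.
With the tool pointing down it reaches from about 350 to 1000 mm from the base axis. Payload 7.1 kg.
Tool frame: the origin (TCP) lies on the centre line of the jaws, within the pads' length; the fingertips stand 19 mm ahead of it and the grasp point (between the pads) is the TCP; z points along the fingers, y is the line along which they close (so a half turn about z gives the same grasp; the last joint's range is limited). The gripper opens to 85 mm and grips with 20 to 120 N. Pads are 22 mm wide; open, the fingers measure 114 mm over their backs; the gripper's body (76 mm by 85 mm) begins 54 mm behind the grasp point. The pads swing forward as they close: fully open they stand 13 mm farther back than shut.
Start: joints at [-1.256, 0.423, 1.63, -0, 1.089, -0.019], TCP at [204.789, -590.48, 250.319] pointing down, gripper open.
Joint ranges: [-3, 3], [-0.9, 2.11], [0.09, 2.58], [-1.31, 4.45], [0.11, 2.69], [-2.54, 2.54]. Speed limits (rad/s): [2.39, 2.39, 3.01, 3.14, 3.14, 3.14].

INTERFACE

Orientations are given as a unit quaternion [x, y, z, w].
In Python, from bench import ctrl gives the robot as it stands.
- The arm moves only by the tool apply_moves, never from a script. Its argument "targets" is a list that holds one entry, the list of rows, each a list of 4 numbers: the shift along the tool's x, y, z in units of 40 mm (1.0 is 40 mm), then the turn about the tool's z in units of 5 degrees (1.0 is 5 degrees). A call has 1 to 12 rows; each row is the pose to reach, as a shift and turn from the pose commanded when the call began, along the tool's axes at that moment; what a row does not reach only later rows make up. A row lasts 1/12 s, in which the tool goes at most 41.7 mm and 7.16 degrees, less where a joint would pass 70% of its speed; a pose out of reach is approached as far as the arm can. A call with a gripper value outside its range is refused whole. "grip" is the finger opening in mm, from 0 to 85.4, set as the call begins (left out, the last holds). The fingers move at their own pace and stop on an object; the grip force is fixed at half the most. Time passes only in rows, so rows that repeat a pose let the fingers close. It gives the time, the measured TCP pose, the force, the opening and the grip force at its end, in the units of the state.
- ctrl.get_state(): the state, without advancing time (a new reading comes with each control period).
- ctrl.read_camera(name): name is "scene" or "top" or "wrist"; returns a dict with "img" (480x640x3 uint8, blue, green, red), "mtx" (3x3 intrinsics, pixels), "rvec" (rotation vector, rad) and "tvec" (3), from world to camera coordinates, as OpenCV has them. Camera axes: x right, y down, z forward; pixel columns grow to the right and rows downward; lengths in mm; the calibration is good to about 2 mm. A picture is of the moment at which its call begins. There is no depth.
- ctrl.hand_in(): hands the job in; it is judged then, once.
The state is a dict: "clock": time; "joint_pos": joint angles; "joint_velocities": joint speeds; "joint_torque": joint torques, N m; "ee_pos": TCP position; "orientation": TCP orientation; "ft_force": force on the tool from outside, world axes, zero at the start; "wrist_torque": the same for the moment, N m; "gripper_width": finger opening in mm; "grip_force": force on a finger pad.
Only numpy, scipy, OpenCV 4.12 (cv2) and the standard library are available. Lean on these libraries where they do the work, as an engineer would, in place of code of your own. Each camera call takes 0.05 s, during which the arm holds its last target. There are 200 camera calls.

## Working session

There is one attempt and no reset: what is moved stays moved. The work goes in short steps, Python scripts to look and compute and a tool call to move; the robot and the scene stay as the last step left them, time stands still between calls to the robot, and variables do not carry over. Pictures are saved under pics/ and viewed, at most 10 in all, crops included, and the job is handed in when it is done.

Besides the shell and the picture viewer there is one more tool, called after "Request:" as name(argument=value, ...) on one line, values as JSON. apply_moves: Moves the arm, as the interface text tells. Its arguments: {"type":"object","properties":{"targets":{"type":"array"},"grip":{"type":"number"}},"required":["targets"]}

```bash
mkdir -p pics; cat > h.py <<'E'
import numpy as np, cv2
from scipy.spatial.transform import Rotation as R
from bench import ctrl
def cam(n):
    c=ctrl.read_camera(n); c['Rm']=cv2.Rodrigues(np.array(c['rvec'],float))[0]; c['t']=np.array(c['tvec'],float).ravel(); c['K']=np.array(c['mtx'],float); return c
def ray(c,u,v,z):
    o=-c['Rm'].T@c['t']; d=c['Rm'].T@np.linalg.inv(c['K'])@[u,v,1]; return o+d*(z-o[2])/d[2]
def proj(c,p):
    q=cv2.projectPoints(np.array(p,float).reshape(-1,3),c['Rm'],c['t'],c['K'],None)[0]; return q.reshape(-1,2)
E
python3 - <<'E'
from h import *
for n in('top','scene'):
    c=cam(n); cv2.imwrite(f'pics/{n}0.png',c['img']); np.savez(f'pics/{n}0.npz',**{k:c[k] for k in('img','Rm','t','K')})
    print(n,-c['Rm'].T@c['t'],c['K'].tolist(),c['Rm'].round(2).tolist())
s=ctrl.get_state(); print(s)
E
```

```text
top [ 303.01873837 -159.73202508 1254.79889141] [[596.5213114938765, 0.0, 325.980776765697], [0.0, 596.5213114938765, 244.88989959952644], [0.0, 0.0, 1.0]] [[0.02, -1.0, 0.0], [-0.98, -0.02, -0.18], [0.18, -0.0, -0.98]]
scene [-191.94605734 -754.92276403  588.22372358] [[564.8385018517017, 0.0, 326.548365819211], [0.0, 564.8385018517017, 240.04728421642], [0.0, 0.0, 1.0]] [[0.63, -0.77, 0.02], [-0.35, -0.31, -0.88], [0.69, 0.55, -0.47]]
{'clock': 0.1, 'joint_pos': array([-1.25602090e+00,  4.23765543e-01,  1.63064255e+00, -2.92301165e-05,
        1.08858312e+00, -1.89874021e-02]), 'joint_velocities': array([ 0.00041473, -0.00219354, -0.00268145,  0.00054373, -0.00073118,
       -0.00102867]), 'joint_torque': array([-7.16880550e-06, -5.58424258e+01, -2.82444978e+01, -3.67049358e-05,
        3.07308183e-03, -2.17106248e-05]), 'ee_pos': array([ 204.62639996, -590.04470434,  249.61131382]), 'orientation': array([ 9.86106214e-01,  1.66114553e-01, -1.15845636e-04, -6.89741969e-04]), 'ft_force': array([ 0.77765439,  0.48721722, -0.27590603]), 'wrist_torque': array([0.06424323, 0.0505945 , 0.02455935]), 'grip_force': 0.0, 'gripper_width': 85.47993551895443}
```

View pics/top0.png

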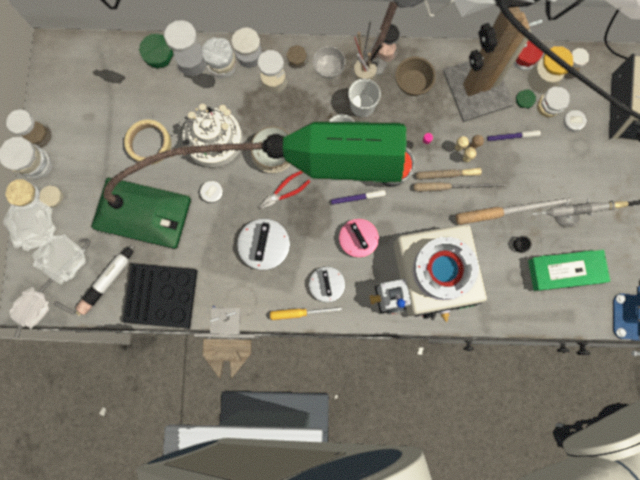

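View pics/scene0.png

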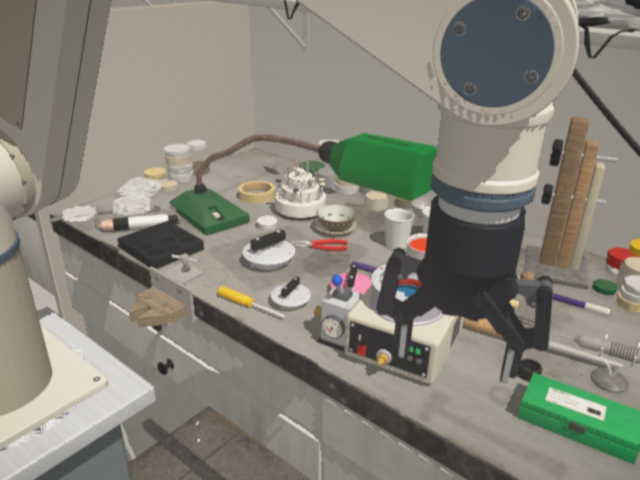

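The top view shows three lids: grey at (263,245), pink at (358,238) and a small grey one at (326,284). Leaving the pink one, the larger of the other two is at (263,245). The injector is at (443,268), the blue ball near (403,302), the tin at (211,191) and the pliers at (287,190). A green lamp head hangs at (345,150).

```bash
python3 - <<'E'
from h import *
c=dict(np.load('pics/top0.npz')); im=c['img']
a=cv2.resize(im[195:345,215:415],(400,300),interpolation=cv2.INTER_CUBIC)
a=cv2.resize(im[205:315,215:355],None,fx=2.8,fy=2.8,interpolation=cv2.INTER_CUBIC)
b=cv2.resize(im[220:320,366:492],None,fx=3.1,fy=3.1,interpolation=cv2.INTER_CUBIC)
h=min(len(a),len(b)); cv2.imwrite('pics/crop1.png',np.hstack([a[:h],b[:h]])); print(a.shape,b.shape)
for n,u,v,z in[('lid cover',263,245,31),('small',326,284,25),('pink',358,238,31),('pot',444,268,130),('ball',403,302,126),('tin',211,191,18)]:
    print(n,ray(c,u,v,z).round(1))
# lamp: match top ray to scene ray; corners nozzle/back end
s=dict(np.load('pics/scene0.npz'))
for (u,v),(p,q) in [((270,147),(325,147)),((405,180),(428,197)),((405,123),(437,145))]:
    for z in(100,150,200,250,300,350,400):
        X=ray(c,u,v,z); print((u,v),z,X.round(),proj(s,X)[0].round(),(p,q))
E
```

```text
(308, 392, 3) (310, 391, 3)
lid cover [519.7 -28.6  31. ]
small [ 441.8 -161.7   25. ]
pink [ 539.2 -226.3   31. ]
pot [ 465.8 -385.4  130. ]
ball [ 399.7 -307.9  126. ]
tin [636.6  88.9  18. ]
(270, 147) 100 [709. -42. 100.] [332. 193.] (325, 147)
(270, 147) 150 [692. -47. 150.] [329. 174.] (325, 147)
(270, 147) 200 [674. -52. 200.] [326. 154.] (325, 147)
(270, 147) 250 [657. -57. 250.] [323. 133.] (325, 147)
(270, 147) 300 [639. -62. 300.] [319. 110.] (325, 147)
(270, 147) 350 [621. -67. 350.] [316.  86.] (325, 147)
(270, 147) 400 [604. -72. 400.] [312.  60.] (325, 147)
(405, 180) 100 [ 647. -315.  100.] [425. 241.] (428, 197)
(405, 180) 150 [ 632. -309.  150.] [420. 218.] (428, 197)
(405, 180) 200 [ 617. -302.  200.] [415. 194.] (428, 197)
(405, 180) 250 [ 602. -295.  250.] [410. 169.] (428, 197)
(405, 180) 300 [ 587. -288.  300.] [404. 142.] (428, 197)
(405, 180) 350 [ 572. -282.  350.] [398. 112.] (428, 197)
(405, 180) 400 [ 557. -275.  400.] [392.  81.] (428, 197)
(405, 123) 100 [ 767. -315.  100.] [456. 220.] (437, 145)
(405, 123) 150 [ 747. -309.  150.] [451. 199.] (437, 145)
(405, 123) 200 [ 727. -302.  200.] [446. 177.] (437, 145)
(405, 123) 250 [ 707. -295.  250.] [441. 154.] (437, 145)
(405, 123) 300 [ 687. -288.  300.] [435. 129.] (437, 145)
(405, 123) 350 [ 667. -282.  350.] [429. 102.] (437, 145)
(405, 123) 400 [ 647. -275.  400.] [422.  73.] (437, 145)
```

View pics/crop1.png

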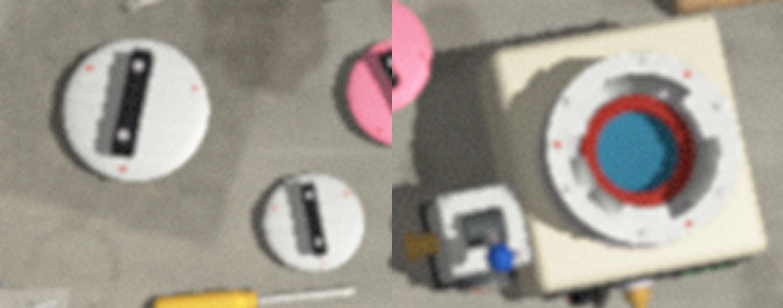

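The crop confirms the large grey lid is at (263,245). Its bar points to the lower dot at about (259,265), which is the -x lug. The collar gaps are unclear in this view, so I'll look from above the pot with the wrist camera.

Request:
apply_moves(targets=[[[7.2, -2.9, -2.5, 0], [7.2, -2.9, -2.5, 0], [7.2, -2.9, -2.5, 0], [7.2, -2.9, -2.5, 0], [7.2, -2.9, -2.5, 0], [7.2, -2.9, -2.5, 0], [7.2, -2.9, -2.5, 0], [7.2, -2.9, -2.5, 0], [7.2, -2.9, -2.5, 0], [7.2, -2.9, -2.5, 0], [7.2, -2.9, -2.5, 0], [7.2, -2.9, -2.5, 0]]])

```text
clock: 1.1
ee_pos: [437.8, -386.9, 349.5]
orientation: [0.986, 0.166, -0.001, -0.001]
ft_force: [-0.0, 0.1, 0.5]
gripper_width: 85.5
grip_force: 0.0
```

```bash
python3 - <<'E'
from h import *
c=cam('wrist'); np.savez('pics/w1.npz',**{k:c[k] for k in('img','Rm','t','K')}); cv2.imwrite('pics/w1.png',c['img'])
s=ctrl.get_state(); print(s['ee_pos'],s['clock'],'cam',-c['Rm'].T@c['t'],c['K'][0,0],proj(c,[[466,-385,130],[400,-308,126],[466,-385,0]]))
t=dict(np.load('pics/top0.npz'))
# lid dots (z31), collar dots (z130)
for L,z,ctr in(([(247.1,229.3),(284.3,236.4),(258.6,265)],31,'lid'),([(461.2,243.9),(419.2,266.8),(461.5,291.9)],130,'pot')):
    P=np.array([ray(t,u,v,z) for u,v in L]); m=P.mean(0); d=P-m; print(ctr,m.round(1),np.hypot(d[:,0],d[:,1]).round(1),np.degrees(np.arctan2(d[:,1],d[:,0])).round(1))
E
```

```text
[ 437.71633288 -387.10974877  349.48405135] 1.15 cam [ 500.82127731 -365.06015927  473.19931001] 415.2104079030976 [[331.23907109 176.39747702]
 [220.61894663 219.67468902]
 [328.79461473 163.03300678]]
lid [522.9 -29.1  31. ] [45.9 46.  46.2] [ 50.2 -69.5 170.1]
pot [ 467.1 -391.7  130. ] [53.6 53.5 53.1] [ -30.6   90.1 -150.3]
```

View pics/w1.png

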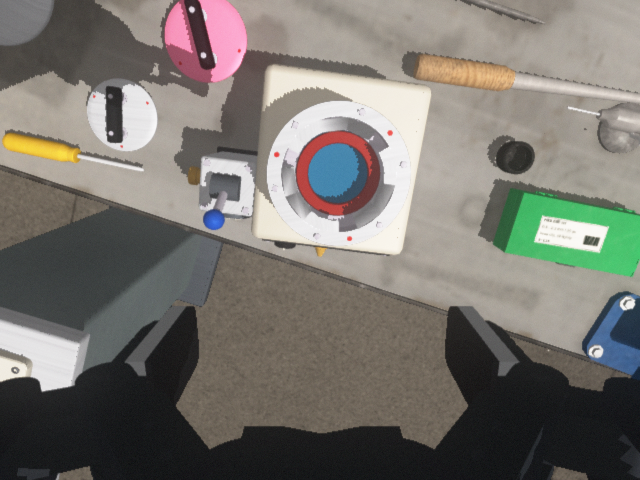

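The wrist view shows the collar centred near (338,173), with dots at (277,155), (390,132) and (349,238). Next I'll rectify the collar plane to find the gaps.

```bash
python3 - <<'E'
from h import *
c=dict(np.load('pics/w1.npz'))
L=[(276.8,154.7),(390,132.4),(349.3,238.7)]
P=np.array([ray(c,u,v,130) for u,v in L]); d=P-P.mean(0); print(P.mean(0),np.hypot(d[:,0],d[:,1]),np.degrees(np.arctan2(d[:,1],d[:,0])))
# housing corners z=88
Q=np.array([ray(c,u,v,88) for u,v in[(266,66),(431,86),(404,254),(254,240)]]); print(Q.round(1))
for i in range(4):
    e=Q[(i+1)%4]-Q[i]; print(np.hypot(*e[:2]).round(1),np.degrees(np.arctan2(e[1],e[0])).round(1))
m=P.mean(0); S=4
# rectified: up=+x, left=+y
g=lambda px,py:(m[0]-(py-280)/S, m[1]-(px-280)/S)
src=np.float32([proj(c,[*g(a,b),130])[0] for a,b in((0,0),(560,0),(560,560),(0,560))])
H=cv2.getPerspectiveTransform(src,np.float32([(0,0),(560,0),(560,560),(0,560)]))
w=cv2.warpPerspective(c['img'],H,(560,560),flags=cv2.INTER_CUBIC)
for r in (37.5,44.5,59.5): cv2.circle(w,(280,280),int(r*S),(0,255,0),1)
for a in range(0,360,10):
    r=np.radians(a); p=lambda k:(int(280-k*S*np.sin(r)),int(280-k*S*np.cos(r)))
    cv2.line(w,p(60),p(66 if a%30 else 69),(0,0,0) if a else (255,0,255),2)
cv2.imwrite('pics/rect.png',w)
E
```

```text
[ 467.81005222 -390.82389711  130.        ] [53.35497385 53.74693641 53.71816537] [  89.68387121  -30.11076503 -150.57513088]
[[ 532.6 -302.9   88. ]
 [ 564.  -443.6   88. ]
 [ 414.1 -479.    88. ]
 [ 380.1 -337.4   88. ]]
144.2 -77.4
154.0 -166.7
145.7 103.5
156.4 12.8
```

View pics/rect.png

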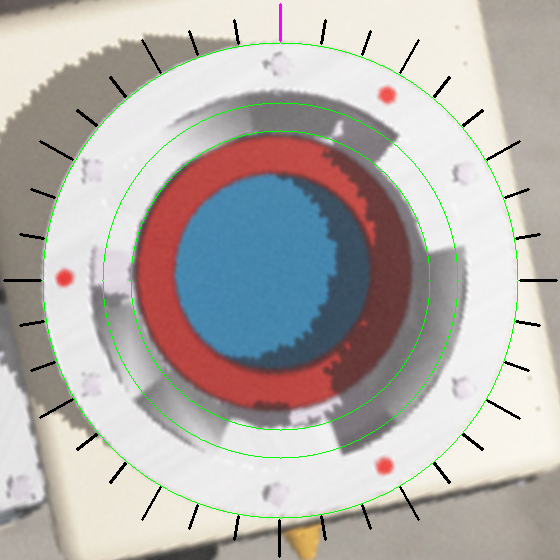

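The gap edges sit at the red dots. The open gap by the dot at (385,465) is clearly bounded from -140 to -160 deg, so the gaps are at about 90, -30 and -150 deg world, 16.6 deg from the injector's -x and inside the 20 deg range. The lid must go in at yaw 29.7 deg and will end near -13 deg. Now to the lid, keeping clear of the lamp.

Request:
apply_moves(targets=[[[1.0, -2.8, 0, 1], [2.0, -5.5, 0, 3], [2.9, -8.3, 0, 5], [2.9, -8.3, 0, 5.8], [4.4, -7.9, 1.5, 5.8], [4.7, -7.8, 2.2, 5.8], [4.7, -7.8, 2.2, 5.8], [4.7, -7.8, 2.2, 5.8], [4.7, -7.8, 2.2, 5.8], [4.7, -7.8, 2.2, 5.8], [4.7, -7.8, 2.2, 5.8], [4.7, -7.8, 2.2, 5.8]]])

```text
clock: 2.15
ee_pos: [513.8, -30.4, 261.5]
orientation: [0.996, -0.086, -0.001, 0.0]
ft_force: [-0.1, -0.1, 0.3]
gripper_width: 85.3
grip_force: 0.0
```

Request:
apply_moves(targets=[[[0, 0, 0, 0], [0, 0, 0, 0]]])

```text
clock: 2.32
ee_pos: [514.2, -31.6, 262.8]
orientation: [0.996, -0.087, 0.0, 0.0]
ft_force: [0.1, 0.7, -0.3]
gripper_width: 85.4
grip_force: 0.0
```

```bash
python3 - <<'E'
from h import *
c=cam('wrist'); np.savez('pics/w2.npz',**{k:c[k] for k in('img','Rm','t','K')}); cv2.imwrite('pics/w2.png',c['img'])
s=ctrl.get_state(); print(s['ee_pos'],s['clock'],R.from_quat(s['orientation']).as_matrix().round(3).tolist(),proj(c,[[522,-29,31]]))
hsv=cv2.cvtColor(c['img'],cv2.COLOR_BGR2HSV); m=(((hsv[...,0]<8)|(hsv[...,0]>172))&(hsv[...,1]>90)&(hsv[...,2]>120)).astype('uint8')
n,_,st,ce=cv2.connectedComponentsWithStats(m)
for i in range(1,n):
    if 5<st[i,4]<300: print(st[i,4],ce[i].round(1),ray(c,*ce[i],31).round(1))
E
```

```text
[514.2610704  -31.6119933  262.95749191] 2.3667 [[0.985, -0.174, 0.001], [-0.174, -0.985, -0.0], [0.001, 0.0, -1.0]] [[316.85760533 198.49324415]]
28 [507.8 101.9] [ 572.9 -195.9   31. ]
24 [520.3 100. ] [ 572.6 -206.    31. ]
9 [498.6 113.6] [ 565.1 -188.    31. ]
9 [495.1 122.2] [ 558.8 -184.7   31. ]
13 [590. 124.] [ 543.7 -261.6   31. ]
13 [585.  124.7] [ 543.9 -257.6   31. ]
19 [535.1 130.8] [ 546.1 -216.9   31. ]
13 [530.1 136.1] [ 542.6 -212.6   31. ]
6 [531.5 138.5] [ 540.4 -213.7   31. ]
77 [537.6 143.8] [ 535.2 -218.5   31. ]
10 [541.9 151.9] [ 527.9 -221.8   31. ]
8 [545.6 154.6] [ 525.1 -224.8   31. ]
14 [502.7 166.1] [ 521.8 -188.8   31. ]
8 [545. 161.] [ 519.9 -224.1   31. ]
17 [267.  170.5] [552.9   8.4  31. ]
13 [361.6 169.5] [539.8 -70.8  31. ]
12 [523.5 172. ] [ 513.8 -205.8   31. ]
6 [440.8 251.2] [ 456.  -129.8   31. ]
```

View pics/w2.png

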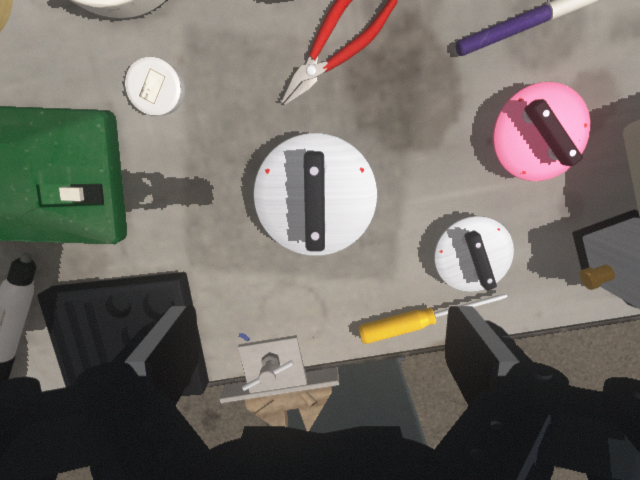

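The wrist view shows the lid centre at about (316,195), with dots at (267,170) and (362,170). Together with the top camera that gives the lid at (523.2,-28.3) and yaw -9.7 deg. The clear ground around it leaves room for the grasp.

Request:
apply_moves(targets=[[[0.2, -0.12, 1, 0], [0.2, -0.12, 2, 0], [0.2, -0.12, 3, 0], [0.2, -0.12, 4, 0], [0.2, -0.12, 4.7, 0], [0.2, -0.12, 5.0, 0], [0.2, -0.12, 5.15, 0], [0.2, -0.12, 5.15, 0], [0.2, -0.12, 5.15, 0], [0.2, -0.12, 5.15, 0]]])

```text
clock: 3.2
ee_pos: [524.4, -27.1, 58.2]
orientation: [0.996, -0.086, 0.002, -0.0]
ft_force: [-0.2, -0.6, 0.5]
gripper_width: 85.3
grip_force: 0.0
```

Request:
apply_moves(grip=5, targets=[[[0, 0, 0, 0], [0, 0, 0, 0], [0, 0, 0, 0], [0, 0, 0, 0], [0, 0, 0, 0], [0, 0, 0, 0], [0, 0, 0, 0], [0, 0, 0, 0], [0, 0, 0, 0], [0, 0, 0, 0]]])

```text
clock: 4.03
ee_pos: [523.0, -26.8, 56.5]
orientation: [0.996, -0.086, 0.0, -0.0]
ft_force: [-1.4, 0.1, 4.6]
gripper_width: 15.0
grip_force: 59.0
```

Request:
apply_moves(targets=[[[0, 0, -0.5, 0], [0, 0, -1.5, 0], [0, 0, -2.5, 0], [-0.5, 0.1, -3.5, 0], [-1.2, 0.2, -4.4, 0], [-1.9, 0.5, -4.85, 0], [-1.7, 1.4, -4.85, -1], [-1.6, 2.3, -4.85, -2], [-1.5, 3.2, -4.85, -3], [-1.3, 4.1, -4.85, -4], [-1.2, 4.8, -4.85, -4.5], [-1.2, 4.8, -4.85, -4.5]]])

```text
clock: 5.03
ee_pos: [442.7, -212.0, 250.1]
orientation: [0.994, 0.109, 0.0, 0.001]
ft_force: [0.7, -0.2, -3.5]
gripper_width: 15.1
grip_force: 59.8
```

```bash
python3 - <<'E'
from h import *
s=ctrl.get_state(); M=R.from_quat(s['orientation']).as_matrix(); p=s['ee_pos']
print(p,np.degrees(np.arctan2(M[1,0],M[0,0])),s['ft_force'],s['gripper_width'],(M.T@(np.array([467.5,-391.2,250])-p))/40)
E
```

```text
[ 442.73460792 -211.99583067  250.07381401] 12.572218744406992 [ 0.68095435 -0.15934022 -3.47188094] 15.105682670180222 [-0.37089506  4.50743768  0.01037559]
```

Request:
apply_moves(targets=[[[-0.1, 0.9, 0, -0.8], [-0.2, 1.8, 0, -1.6], [-0.3, 2.7, 0, -2.4], [-0.3, 3.6, 0, -3.0], [-0.37, 4.3, 0, -3.4], [-0.37, 4.5, 0, -3.4], [-0.37, 4.5, 0, -3.4], [-0.37, 4.5, 0, -3.4], [-0.37, 4.5, 0, -3.4], [-0.37, 4.5, 0, -3.4]]])

```text
clock: 5.87
ee_pos: [467.4, -384.9, 250.1]
orientation: [0.967, 0.256, -0.0, -0.001]
ft_force: [0.4, 0.3, -2.3]
gripper_width: 14.9
grip_force: 60.2
```

```bash
python3 - <<'E'
from h import *
c=cam('wrist'); cv2.imwrite('pics/w3.png',c['img']); np.savez('pics/w3.npz',**{k:c[k] for k in('img','Rm','t','K')})
s=ctrl.get_state(); M=R.from_quat(s['orientation']).as_matrix(); p=s['ee_pos']
print(p,np.degrees(np.arctan2(M[1,0],M[0,0])),s['ft_force'],(M.T@(np.array([467.5,-391.2,250])-p))/40)
print(proj(c,p-[0,0,25]))
E
```

```text
[ 467.61136414 -385.14203529  250.29065697] 29.685980224502472 [-0.2397456  -0.82144439 -3.61513721] [-0.0774224   0.1301983   0.00718059]
[[323.47494847 305.29601892]]
```

View pics/w3.png

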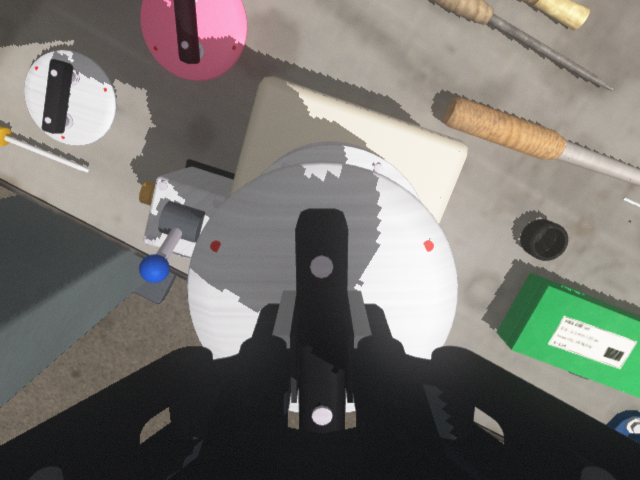

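The lid is held level, with dots at (216,246) and (429,245). I'll compute its pose in the hand.

```bash
python3 - <<'E'
from h import *
c=dict(np.load('pics/w3.npz')); s=ctrl.get_state(); M=R.from_quat(s['orientation']).as_matrix(); p=s['ee_pos']
hsv=cv2.cvtColor(c['img'],cv2.COLOR_BGR2HSV); m=(((hsv[...,0]<8)|(hsv[...,0]>172))&(hsv[...,1]>110)).astype('uint8')
n,_,st,ce=cv2.connectedComponentsWithStats(m); z=p[2]-56.5+31
A=[ce[i] for i in range(1,n) if st[i,4]>20 and 225<ce[i][1]<265 and 190<ce[i][0]<450]; print(A)
a,b=[ray(c,*q,z) for q in sorted(A,key=lambda q:q[0])]; d=b-a; L=np.hypot(*d[:2]); yaw=np.arctan2(d[0],-d[1]); r=L/np.sqrt(3)
ctr=(a+b)/2-r/2*np.array([np.cos(yaw),np.sin(yaw),0]); print(r,np.degrees(yaw),ctr,p,'need',(M.T@(np.array([467.6,-391.0,0])-ctr))/40)
E
```

```text
[array([214.9375, 245.6125]), array([428.46376812, 245.28985507])]
46.03803463148136 29.75211592649496 [ 468.12200973 -384.08664741  224.79065697] [ 467.61136414 -385.14203529  250.29065697] need [-0.09625375  0.14779535  5.61967154]
```

Request:
apply_moves(targets=[[[-0.05, 0.08, 0.3, 0], [-0.1, 0.15, 0.7, 0], [-0.1, 0.15, 1.1, 0], [-0.1, 0.15, 1.4, 0], [-0.1, 0.15, 1.5, 0], [-0.1, 0.15, 1.5, 0], [-0.1, 0.15, 1.5, 0], [-0.1, 0.15, 1.5, 0], [-0.1, 0.15, 1.5, 0]]])

```text
clock: 6.67
ee_pos: [467.7, -394.2, 191.3]
orientation: [0.967, 0.256, 0.0, 0.001]
ft_force: [-0.3, -0.1, -2.7]
gripper_width: 14.6
grip_force: 60.0
```

```bash
cat > st.py <<'E'
from h import *
s=ctrl.get_state(); M=R.from_quat(s['orientation']).as_matrix(); p=s['ee_pos']
print(s['clock'],p.round(1),'yaw',np.degrees(np.arctan2(M[1,0],M[0,0])).round(2),'F',s['ft_force'].round(1),'T',s['wrist_torque'].round(2),s['gripper_width'].round(1))
lid=p+[.6,1.0,-56.5]; print('lid est',lid.round(1),'need tool mm',(M.T@(np.array([467.6,-391.0,lid[2]])-lid)).round(1))
E
python3 st.py
```

```text
Traceback (most recent call last):
  File "st.py", line 3, in <module>
    print(s['clock'],p.round(1),'yaw',np.degrees(np.arctan2(M[1,0],M[0,0])).round(2),'F',s['ft_force'].round(1),'T',s['wrist_torque'].round(2),s['gripper_width'].round(1))
                                                                                                                                               ^^^^^^^^^^^^^^^^^^^^^^^^
AttributeError: 'float' object has no attribute 'round'
```

```bash
sed -i "s/s\['gripper_width'\].round(1)/s['gripper_width']/" st.py; python3 st.py
```

```text
6.6667 [ 467.7 -394.2  191.3] yaw 29.63 F [-0.3 -0.1 -2.7] T [0.01 0.   0.04] 14.648588343589308
lid est [ 468.3 -393.2  134.8] need tool mm [ 0.5 -2.2 -0. ]
```

Request:
apply_moves(targets=[[[0, 0, 0, 0], [0, 0, 0, 0], [0, 0, 0, 0]]])

```text
clock: 6.92
ee_pos: [467.3, -393.9, 190.7]
orientation: [0.967, 0.256, 0.0, 0.0]
ft_force: [-0.0, -0.6, -2.7]
gripper_width: 14.9
grip_force: 60.0
```

```bash
python3 st.py
```

```text
6.9167 [ 467.3 -393.9  190.7] yaw 29.63 F [-0.  -0.6 -2.7] T [ 0.    0.05 -0.01] 14.916239251584692
lid est [ 467.9 -392.9  134.2] need tool mm [ 0.7 -1.8 -0. ]
```

Request:
apply_moves(targets=[[[0.02, -0.05, 0, 0], [0.02, -0.05, 0.05, 0], [0.02, -0.05, 0.1, 0], [0.02, -0.05, 0.15, 0], [0.02, -0.05, 0.2, 0], [0.02, -0.05, 0.24, 0], [0.02, -0.05, 0.24, 0], [0.02, -0.05, 0.24, 0]]])

```text
clock: 7.58
ee_pos: [466.8, -391.6, 180.5]
orientation: [0.967, 0.256, -0.0, -0.0]
ft_force: [0.4, 0.6, -2.9]
gripper_width: 14.9
grip_force: 60.1
```

```bash
python3 st.py
```

```text
7.5833 [ 466.8 -391.6  180.5] yaw 29.62 F [ 0.4  0.6 -2.9] T [-0.02 -0.    0.02] 14.875744953519044
lid est [ 467.4 -390.6  124. ] need tool mm [-0.   0.4 -0. ]
```

Request:
apply_moves(targets=[[[0, 0, 0.04, 0], [0, 0, 0.08, 0], [0, 0, 0.12, 0], [0, 0, 0.15, 0], [0, 0, 0.15, 0], [0, 0, 0.15, 0]]])

```text
clock: 8.08
ee_pos: [466.8, -391.6, 174.6]
orientation: [0.967, 0.256, -0.0, -0.0]
ft_force: [-0.2, -1.0, -2.9]
gripper_width: 14.7
grip_force: 60.1
```

```bash
python3 st.py
```

```text
8.0833 [ 466.8 -391.6  174.6] yaw 29.63 F [-0.2 -1.  -2.9] T [-0.03  0.   -0.04] 14.684422613180132
lid est [ 467.4 -390.6  118.1] need tool mm [-0.1  0.4 -0. ]
```

Request:
apply_moves(targets=[[[0, 0, 0.04, 0], [0, 0, 0.08, 0], [0, 0, 0.12, 0], [0, 0, 0.15, 0], [0, 0, 0.15, 0], [0, 0, 0.15, 0]]])

```text
clock: 8.58
ee_pos: [466.9, -391.7, 168.7]
orientation: [0.967, 0.256, -0.0, -0.0]
ft_force: [0.3, 0.6, -3.8]
gripper_width: 14.8
grip_force: 60.2
```

```bash
python3 st.py
```

```text
8.5833 [ 466.9 -391.7  168.7] yaw 29.62 F [ 0.3  0.6 -3.8] T [-0.03 -0.02  0.  ] 14.772722985784124
lid est [ 467.5 -390.7  112.2] need tool mm [-0.1  0.4 -0. ]
```

Request:
apply_moves(targets=[[[0, 0, 0, 0.5], [0, 0, 0, 1], [0, 0, 0, 1.5], [0, 0, 0, 2], [0, 0, 0.01, 2.5], [0, 0, 0.02, 3], [0, 0, 0.02, 3], [0, 0, 0.02, 3]]])

```text
clock: 9.25
ee_pos: [467.2, -391.7, 168.4]
orientation: [0.992, 0.128, 0.0, 0.0]
ft_force: [0.5, 1.7, 2.6]
gripper_width: 14.9
grip_force: 60.8
```

```bash
python3 st.py
```

```text
9.25 [ 467.2 -391.7  168.4] yaw 14.68 F [0.5 1.7 2.6] T [ 0.36 -0.05 -0.09] 14.88967917064867
lid est [ 467.8 -390.7  111.9] need tool mm [-0.3  0.2 -0. ]
```

Request:
apply_moves(targets=[[[0, 0, 0.01, 0.4], [0, 0, 0.02, 0.8], [0, 0, 0.03, 1.2], [0, 0, 0.035, 1.6], [0, 0, 0.04, 2], [0, 0, 0.04, 2], [0, 0, 0.04, 2]]])

```text
clock: 9.83
ee_pos: [467.7, -391.6, 167.2]
orientation: [0.999, 0.041, 0.001, 0.0]
ft_force: [1.6, 3.1, 5.6]
gripper_width: 14.8
grip_force: 61.4
```

```bash
python3 st.py
```

```text
9.8333 [ 467.7 -391.6  167.2] yaw 4.72 F [1.6 3.1 5.6] T [ 0.81 -0.3   0.02] 14.783909809723175
lid est [ 468.3 -390.6  110.7] need tool mm [-0.7  0.4 -0. ]
```

Request:
apply_moves(targets=[[[0, 0, 0.01, 0.4], [0, 0, 0.02, 0.8], [0, 0, 0.03, 1.2], [0, 0, 0.04, 1.6], [0, 0, 0.04, 2], [0, 0, 0.04, 2], [0, 0, 0.04, 2]]])

```text
clock: 10.42
ee_pos: [468.0, -391.4, 165.9]
orientation: [0.999, -0.046, 0.001, 0.0]
ft_force: [2.2, 5.0, 8.0]
gripper_width: 14.9
grip_force: 61.8
```

```bash
python3 st.py
```

```text
10.4167 [ 468.  -391.4  165.9] yaw -5.26 F [2.2 5.  8. ] T [ 1.06 -0.33  0.12] 14.866443916180474
lid est [ 468.6 -390.4  109.4] need tool mm [-0.9  0.6 -0. ]
```

Request:
apply_moves(targets=[[[0, 0, 0, 0.3], [0, 0, 0, 0.6], [0, 0, 0, 0.9], [0, 0, 0, 1.2], [0, 0, 0, 1.2], [0, 0, 0, 1.2]]])

```text
clock: 10.92
ee_pos: [468.0, -391.3, 165.8]
orientation: [0.995, -0.098, 0.001, -0.0]
ft_force: [2.8, 5.0, 7.7]
gripper_width: 14.7
grip_force: 61.6
```

```bash
python3 st.py
```

```text
10.9167 [ 468.  -391.3  165.8] yaw -11.24 F [2.8 5.  7.7] T [ 1.11 -0.47  0.29] 14.67060173835298
lid est [ 468.6 -390.3  109.3] need tool mm [-0.8  0.8 -0. ]
```

Turned 41 deg; I'll feel for the stop in small steps.

Request:
apply_moves(targets=[[[0, 0, 0, 0.15], [0, 0, 0, 0.3], [0, 0, 0, 0.3], [0, 0, 0, 0.3]]])

```text
clock: 11.25
ee_pos: [467.8, -391.2, 165.8]
orientation: [0.994, -0.111, 0.001, -0.0]
ft_force: [2.6, 6.8, 7.1]
gripper_width: 15.0
grip_force: 62.1
```

```bash
python3 st.py
```

```text
11.25 [ 467.8 -391.2  165.8] yaw -12.69 F [2.6 6.8 7.1] T [ 1.14 -0.42  0.6 ] 14.953905215751403
lid est [ 468.4 -390.2  109.3] need tool mm [-0.6  0.9 -0. ]
```

Request:
apply_moves(targets=[[[0, 0, 0, 0.1], [0, 0, 0, 0.2], [0, 0, 0, 0.2], [0, 0, 0, 0.2]]])

```text
clock: 11.58
ee_pos: [467.6, -391.0, 165.8]
orientation: [0.993, -0.119, 0.0, -0.0]
ft_force: [1.1, 6.5, 8.6]
gripper_width: 15.0
grip_force: 62.9
```

```bash
python3 st.py
```

```text
11.5833 [ 467.6 -391.   165.8] yaw -13.65 F [1.1 6.5 8.6] T [ 1.27 -0.31  0.86] 15.023803965811064
lid est [ 468.2 -390.   109.3] need tool mm [-0.4  1.1 -0. ]
```

The torque reached 0.86 N m at 43.3 deg and the lid is drawn down about 2.9 mm, so it is against the stop. Now I'll release and lift.

Request:
apply_moves(grip=60, targets=[[[0, 0, 0, 0], [0, 0, 0, 0], [0, 0, 0, 0], [0, 0, 0, 0], [0, 0, 0, 0], [0, 0, 0, 0], [0, 0, -0.5, 0], [0, 0, -1, 0], [0, 0, -1.8, 0], [0, 0, -2.5, 0], [0, 0, -2.5, 0], [0, 0, -2.5, 0]]])

```text
clock: 12.58
ee_pos: [467.6, -392.4, 266.7]
orientation: [0.993, -0.121, 0.002, 0.001]
ft_force: [0.3, -0.1, -0.6]
gripper_width: 59.8
grip_force: 0.0
```

```bash
python3 - <<'E'
from h import *
c=cam('wrist'); cv2.imwrite('pics/w4.png',c['img']); np.savez('pics/w4.npz',**{k:c[k] for k in('img','Rm','t','K')})
s=ctrl.get_state(); p=s['ee_pos']; M=R.from_quat(s['orientation']).as_matrix(); print(s['clock'],p,np.degrees(np.arctan2(M[1,0],M[0,0])))
hsv=cv2.cvtColor(c['img'],cv2.COLOR_BGR2HSV)
for nm,m,z in(('blue',(abs(hsv[...,0].astype(int)-112)<12)&(hsv[...,1]>150)&(hsv[...,2]>80),126.4),('red',((hsv[...,0]<8)|(hsv[...,0]>172))&(hsv[...,1]>110),140)):
    n,_,st,ce=cv2.connectedComponentsWithStats(m.astype('uint8'))
    for i in range(1,n):
        if st[i,4]>25: print(nm,st[i,4],ce[i].round(1),ray(c,*ce[i],z).round(1))
print(((M.T@(np.array([357.6,-313.6,230])-p))/40).round(2))
E
```

```text
12.6333 [ 466.82000821 -391.7172574   264.9714957 ] -13.876213018920987
red 32 [110.2 205.8] [ 518.5 -272.4  140. ]
red 30 [251.9 203. ] [ 499.4 -356.9  140. ]
[-3.12 -1.24  0.87]
```

View pics/w4.png

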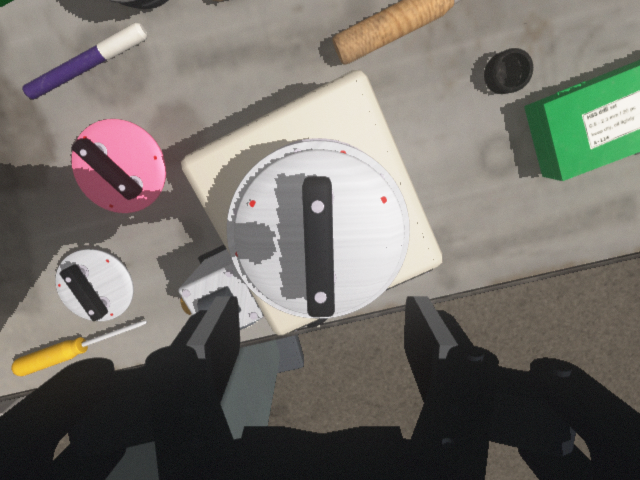

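The lid sits level and centred, with its bar upright in the view from (318,180) to (320,315). Next I'll close the gripper, move to the front of the ball and get its position from the earlier view w1, where it is at (214,219).

Request:
apply_moves(grip=0, targets=[[[-0.8, -0.3, 0, -1], [-1.6, -0.6, 0, -2.2], [-2.4, -0.95, 0, -3.4], [-3.12, -1.24, 0, -4.6], [-3.12, -1.24, 0.5, -5.35], [-3.12, -1.24, 0.87, -5.35], [-3.12, -1.24, 0.87, -5.35], [-3.12, -1.24, 0.87, -5.35], [-3.12, -1.24, 0.87, -5.35], [-3.12, -1.24, 0.87, -5.35], [-3.12, -1.24, 0.87, -5.35]]])

```text
clock: 13.55
ee_pos: [358.0, -313.9, 230.4]
orientation: [0.994, 0.112, 0.0, 0.0]
ft_force: [-0.8, -0.0, 0.2]
gripper_width: -0.0
grip_force: 0.0
```

```bash
python3 - <<'E'
from h import *
c=dict(np.load('pics/w1.npz')); print(ray(c,214,219,126.4))
c=cam('wrist'); s=ctrl.get_state(); p=s['ee_pos']; M=R.from_quat(s['orientation']).as_matrix(); print(s['clock'],p,np.degrees(np.arctan2(M[1,0],M[0,0])),s['gripper_width'])
b,g,r=[c['img'][...,i].astype(int) for i in range(3)]
n,_,st,ce=cv2.connectedComponentsWithStats(((b>g+50)&(b>r+70)).astype('uint8'))
for i in range(1,n):
    if st[i,4]>60: print('blue',st[i,4],ce[i].round(1),ray(c,*ce[i],126.4).round(1))
print(((M.T@(np.array([357.6,-313.6,134])-p))/40).round(2))
E
```

```text
[ 398.84020157 -302.56396266  126.4       ]
13.6 [ 358.00155152 -313.88913288  230.35924434] 12.873736874894607 0.08316889041612946
blue 743 [318.5 174.4] [ 398.3 -302.9  126.4]
[-0.01 -0.01  2.41]
```

Request:
apply_moves(targets=[[[0, -0.04, 0.8, 0], [0, -0.04, 1.6, 0], [0, -0.04, 2.2, 0], [0, -0.04, 2.4, 0], [0, -0.04, 2.4, 0], [0, -0.04, 2.4, 0]]])

```text
clock: 14.1
ee_pos: [357.6, -312.4, 134.4]
orientation: [0.994, 0.112, 0.0, 0.0]
ft_force: [0.8, 1.1, 0.9]
gripper_width: -0.1
grip_force: 0.0
```

Request:
apply_moves(targets=[[[0.2, 0, 0, 0], [0.4, 0, 0, 0], [0.6, 0, 0, 0], [0.8, 0, 0, 0], [1.0, 0, 0, 0], [1.2, 0, 0, 0], [1.4, 0, 0, 0], [1.55, 0, 0, 0], [1.55, 0, 0, 0], [1.55, 0, 0, 0]]])

```text
clock: 14.93
ee_pos: [418.2, -298.0, 133.7]
orientation: [0.994, 0.112, 0.0, -0.0]
ft_force: [-0.2, 0.5, -0.1]
gripper_width: 0.1
grip_force: 0.0
```

```bash
cat > ball.py <<'E'
from h import *
s=ctrl.get_state(); p=s['ee_pos']; print(s['clock'],p,s['ft_force'].round(1))
for nm in('wrist','top'):
    c=cam(nm); b,g,r=[c['img'][...,i].astype(int) for i in range(3)]
    m=((b>g+50)&(b>r+70)).astype('uint8')
    n,_,st,ce=cv2.connectedComponentsWithStats(m); q=np.radians(12.9); ax=np.array([np.cos(q),np.sin(q)])
    for i in range(1,n):
        X=ray(c,*ce[i],126.4)
        if st[i,4]>8 and np.hypot(X[0]-420,X[1]+299)<60: print(nm,st[i,4],ce[i].round(1),X.round(1),'inj x',((X[:2]-[467.6,-391])@ax).round(1))
E
python3 ball.py
```

```text
14.9333 [ 418.16564446 -297.98794082  133.747858  ] [-0.2  0.5 -0.1]
wrist 1120 [322.1 270.9] [ 437.8 -293.4  126.4] inj x -7.2
```

Request:
apply_moves(targets=[[[0.04, 0, 0, 0], [0.08, 0, 0, 0], [0.08, 0, 0, 0], [0.08, 0, 0, 0]]])

```text
clock: 15.37
ee_pos: [420.6, -297.5, 133.8]
orientation: [0.994, 0.112, -0.0, -0.0]
ft_force: [-0.7, -0.6, -1.0]
gripper_width: 0.1
grip_force: 0.4
```

```bash
python3 ball.py
```

```text
15.3667 [ 420.60427357 -297.45168768  133.83586433] [-0.7 -0.6 -1. ]
wrist 947 [322.3 274.8] [ 438.9 -293.3  126.4] inj x -6.1
```

Request:
apply_moves(targets=[[[-0.3, 0, 0, 0], [-0.8, 0, 0, 0], [-1.5, 0, 0, 0], [-1.5, 0, -0.8, 0], [-1.5, 0, -1.7, 0], [-1.5, 0, -2.6, 0], [-1.5, 0, -2.6, 0], [-1.5, 0, -2.6, 0], [-1.5, 0, -2.6, 0]]])

```text
clock: 16.22
ee_pos: [361.6, -310.7, 237.6]
orientation: [0.994, 0.112, -0.0, -0.0]
ft_force: [0.0, -0.1, -0.1]
gripper_width: 0.1
grip_force: 0.0
```

```bash
python3 ball.py; python3 - <<'E'
from h import *
c=cam('wrist'); cv2.imwrite('pics/w5.png',c['img'])
E
```

```text
16.2167 [ 361.60289001 -310.6696889   237.58896555] [ 0.  -0.1 -0.1]
wrist 844 [324.3 101.7] [ 439.6 -294.2  126.4] inj x -5.7
top 52 [396.6 280.9] [ 439.4 -295.7  126.4] inj x -6.2
```

View pics/w5.png

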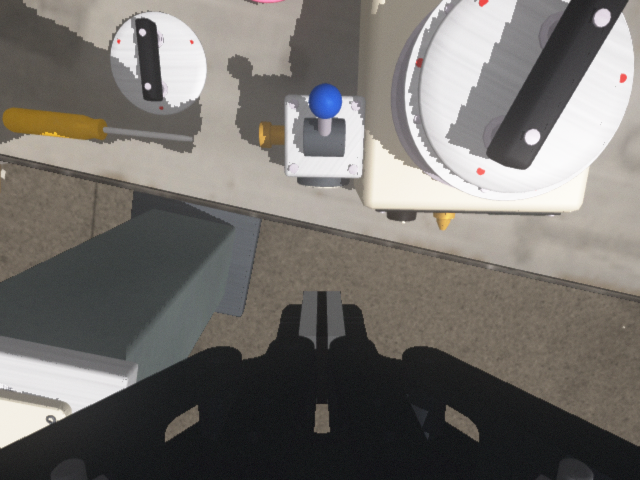

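The ball at (325,101) leans to the back at injector x of about -6 mm, which is fully open. The lid is seated and the arm is clear.

```bash
python3 -c "
from bench import ctrl; print(ctrl.hand_in())"
```

```text
the job is handed in; nothing more can be done
None
```

I handed the job in at about 16 s: the lid is turned 43° to its stop (0.86 N m) and seated, the air valve is fully open, the tin and pliers were never approached, and hand-in returned no verdict.

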